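# Square up a loose shelf side with a try square

## Robot

A 6-joint arm with a two-finger parallel gripper is mounted at the origin on the work surface. World frame = base frame: x ahead of the robot, y to its left, z up, the work surface at z = 0. Lengths are in m, angles in rad, forces in N, time in s.
With the tool pointing down it reaches from about 0.375 to 0.975 m from the base axis. Payload 3.8 kg.
Tool frame: the origin (TCP) lies midway between the tips of the shut fingers; the grasp point (between the pads) lies 19 mm behind it; z points along the fingers, y is the line along which they close (so a half turn about z gives the same grasp; the last joint's range is limited). The gripper opens to 85 mm and grips with 20 to 120 N. Pads are 22 mm wide; open, the fingers measure 114 mm over their backs; the gripper's body (76 mm by 85 mm) begins 54 mm behind the grasp point. The pads swing forward as they close: fully open they stand 13 mm farther back than shut.
Start: joints at [1.313, 0.264, 1.604, -0, 1.274, -0.037], TCP at [0.148, 0.659, 0.231] pointing down, gripper open.
Joint ranges: [-2.63, 2.63], [-0.94, 2.18], [0.31, 2.57], [-1.31, 4.45], [0, 2.66], [-2.55, 2.55]. Speed limits (rad/s): [2.57, 2.57, 3.14, 3.14, 3.14, 3.14].

## Interface

Orientations are given as a rotation vector (axis times angle).
In Python, from workcell import bot gives the robot as it stands.
- The arm moves only by the tool jog_arm, never from a script. Its argument "motion" is a list of rows, each a list of 5 numbers: the opening, from -1 (shut) to 1 (fully open), then the shift along the tool's x, y, z in mm, then the turn about the tool's z in degrees. In form: [[claw, x, y, z, twist], ...]. A call has 1 to 10 rows; each row shifts and turns the commanded pose from where the row before left it, along the tool's axes as they then stand; what a row does not reach is not made up. A row lasts 1/12 s, in which the tool goes at most 41.7 mm and 7.16 degrees, less where a joint would pass 70% of its speed; a pose out of reach is approached as far as the arm can. A call with a gripper value outside its range is refused whole. The fingers move at their own pace and stop on an object; "force" is the grip in N (left out, the last holds). Time passes only in rows, so rows that do not move let the fingers close. It gives the time, the measured TCP pose, the force, the opening and the grip force at its end, in the units of the state.
- bot.read_state(): the state, without advancing time (a new reading comes with each control period).
- bot.read_camera(name): name is "scene" or "side" or "wrist"; returns (picture, depth): 384x512x3 uint8, red, green, blue; 384x512 float32, m along the optical axis (not along the pixel's ray), 0 where there is no reading.
- bot.get_calibration(name): a dict with "vfov" (degrees; the focal length in pixels is half the picture's height over the tangent of half this angle, whatever the lens; pixels are square), "cx", "cy" (the principal point, pixels), "rvec" (rotation vector, rad) and "tvec" (3), from world to camera coordinates, as OpenCV has them; the wrist camera has in their place "tool_from_camera" (4x4, takes a point from camera to tool coordinates, whose origin is the TCP and whose axes are the flange's). Camera axes: x right, y down, z forward; pixel columns grow to the right and rows downward; lengths in m; the calibration is good to about 2 mm. A picture is of the moment at which its call begins: read the wrist's pose just before it. get_calibration takes no time and is no camera call.
- bot.finish_job(): hands the job in; it is judged then, once.
The state is a dict: "time": time; "q": joint angles; "joint_vel": joint speeds; "joint_torque": joint torques, N m; "tool_pos": TCP position; "tcp_rot": TCP orientation; "wrist_force": force on the tool from outside, world axes, zero at the start; "torque": the same for the moment, N m; "width": opening from 0.0 (shut) to 1.0 (fully open); "grip_force": force on a finger pad.
Only numpy, scipy, OpenCV 4.12 (cv2) and the standard library are available. Lean on these libraries where they do the work, as an engineer would, in place of code of your own. Each camera call takes 0.05 s, during which the arm holds its last target. There are 200 camera calls.

## Task

The side panel of the half-built white shelf has sagged inwards. Take the try square from the rubber mat, press it into the inside corner - stock flat on the board, blade on the panel - so that it pushes the panel back to square, and keep it pressed for a second, flush on both faces without gaps: a push of about 10 N on each, never over 25 N on the panel, and set it down softly on the board. Then stand the square back on the mat, with the panel left square, moved by nothing but the square, and everything else where it was.

Things in the scene. Friction and masses are not known exactly. Their poses are not given: they have to be found in the camera images.
- shelf: Bottom board of a half-built white plastic shelf, fixed to the table: 280 (x) by 430 (y) by 28 mm on 12 mm feet, flat level top face 40 mm above the origin. Origin: on the table, midway across the board, 180 mm from its bare end (-y) and 250 mm from its other end. z up; +y runs along the board towards the side panel.
- upright: Mounting of the white side panel, same frame as shelf, does not move. The panel, 280 wide (x), 18 thick, 176 mm tall, stands on the board in two loose steel angle brackets with slotted holes, so the foot of its inner face (which looks to -y) stands anywhere from y = 182 to 198 mm; where is not given. A push of 25 N does not slide the foot.
- corner (a point): Middle of the inside corner line of board and panel if the panel's foot stood mid-slot: (0, 190, 40 mm) in shelf; the true corner line lies up to 8 mm from it along y. Axes as shelf.
- panel (a joint): Lean of the side panel in rad, about a line at the board's top 9 mm behind its inner face: 0 is square to the board, positive leans in over the board (top towards -y), negative out. Starts at 0.05 to 0.10, limits +-0.15. It stays where it is left; moving it takes 0.4 N m, about 2.7 N at the tip of the square's blade; the push rises steeply once the blade is flush.
- square: Try square, about 0.2 kg, standing on its stock on the mat. Aluminium stock 16 (x) by 120 (y) by 28 mm (z); steel blade 3 mm thick, 22 mm wide, at its +y end, up to 150 mm above the underside. Origin: centre of the stock's underside. Working edges: the underside (z = 0) and the outer edge of stock end and blade (y = +60 mm). In the corner its axes are parallel to the shelf's.
- square_heel (a point): The square's outer corner: underside of the stock at its blade end (0, 60, 0 mm in square); axes as square.
- square_grip (a point): A good place to take the square from above: on the stock behind the blade, (0, -22, 23 mm) in square, fingers on the stock's two long side faces (16 mm apart along the square's x). Axes as square.
- mat: Flat black rubber mat, 240 (x) by 180 (y) by 4 mm, fixed to the table, origin at the centre of its underside.
- footpeg_a: Black rubber footpeg, 90 by 30 by 22 mm, lying on the shelf board. Leave alone. Origin: underside centre.
- bulb_case: Glass bulb in a clear case 75 by 46 by 46 mm, on the shelf board. Leave alone. Origin: underside centre.
- footpeg_b: The other footpeg, lying on the table before the mat. Leave alone.
- wrench: Steel combination wrench, about 165 mm long, flat on the table outside the panel. Leave alone.
- pedal: Aluminium brake pedal, about 200 mm long, 24 mm high, on the table beyond the board. Leave alone.
- screwdriver: Screwdriver lying on the table beyond the mat. Leave alone.
Not all that is in view belongs to the job. What is shaped like the square but turquoise is not meant.

How it is judged:
On the way, in this order (a step that is already met when the one before it is completed fails the run):
1. the square is held by the fingers, lifted clear of the mat (height (world z) of square above 0.03 m and contact force between the fingers and square above 1 N), for 0.2 s.
2. held square pressed in the corner: over 2 N on the board and 3 N on the panel, stock down on the board within 2 mm, panel and square upright within 0.012 rad, in line with the board within 0.03 rad (contact force between square and shelf above 2 N and contact force between square and upright above 3 N and contact force between the fingers and square above 1 N and value of joint panel between -0.012 and 0.012 rad and angle between square's own z axis and vertical below 0.012 rad and angle between the y axis of square and the y axis of shelf, either way round below 0.03 rad and y of square_heel in the frame of corner between -0.011 and 0.011 m and x of square_heel in the frame of corner between -0.11 and 0.11 m and z of square_heel in the frame of corner between -0.002 and 0.002 m), for 1 s.
At the end, for the whole second after the job is handed in: The side panel stands square to the board within 0.02 rad; the square stands upright (within 0.05 rad) on its stock on the mat, its middle within the mat's outline and its underside on the mat's top, released and at rest (value of joint panel between -0.02 and 0.02 rad and angle between square's own z axis and vertical below 0.05 rad and z of square in the frame of mat between 0.002 and 0.007 m and x of square in the frame of mat between -0.12 and 0.12 m and y of square in the frame of mat between -0.09 and 0.09 m and linear speed of square below 0.02 m/s and contact force between the fingers and square below 0.1 N); the robot touches nothing.
It fails at once if the square is pressed on the panel with more than 25 N (contact force between square and upright above 25 N).
It fails at once if the square is set or pressed on the board with more than 50 N (contact force between square and shelf above 50 N).
It fails at once if the robot itself touches the side panel with more than 1 N (contact force between any of the arm, the fingers and upright above 1 N).
It fails at once if the panel is pushed out beyond square by more than 0.03 rad (value of joint panel below -0.03 rad).
It fails at once if a bystander is moved by more than 20 mm (distance of any of footpeg_a, bulb_case, footpeg_b, wrench, pedal, screwdriver from where it was at the start of the episode above 0.02 m).
It also fails if it takes over 70 s, if anything falls off the work surface, if the arm or the gripper's body presses on something with over 40 N, if the wrist force passes 120 N, or if a joint passes its speed limit or range.

## Working session

There is one attempt and no reset: what is moved stays moved. The work goes in short steps, Python scripts to look and compute and a tool call to move; the robot and the scene stay as the last step left them, time stands still between calls to the robot, and variables do not carry over. Pictures are saved under pics/ and viewed, at most 11 in all, crops included, and the job is handed in when it is done.

Besides the shell and the picture viewer there is one more tool, called after ">>>" as name(argument=value, ...) on one line, values as JSON. jog_arm: Moves the arm, as the interface text tells. Its arguments: {"type":"object","properties":{"motion":{"type":"array"},"force":{"type":"number"}},"required":["motion"]}

```bash
mkdir -p pics; cat > h.py <<'E'
import numpy as np, cv2
from workcell import bot
def cam(name):
    s=bot.read_state(); im,d=bot.read_camera(name); c=bot.get_calibration(name)
    f=im.shape[0]/2/np.tan(np.radians(c['vfov'])/2)
    if name=='wrist':
        T=np.eye(4); T[:3,:3]=cv2.Rodrigues(np.array(s['tcp_rot'],float))[0]; T[:3,3]=s['tool_pos']
        M=T@np.array(c['tool_from_camera'])
    else:
        W=np.eye(4); W[:3,:3]=cv2.Rodrigues(np.array(c['rvec'],float))[0]; W[:3,3]=np.ravel(c['tvec']); M=np.linalg.inv(W)
    return im,d,dict(f=f,cx=c['cx'],cy=c['cy'],M=M)
def ray(k,uv):
    uv=np.atleast_2d(np.array(uv,float)); r=np.c_[(uv[:,0]-k['cx'])/k['f'],(uv[:,1]-k['cy'])/k['f'],np.ones(len(uv))]
    return k['M'][:3,3], r@k['M'][:3,:3].T
def onz(k,uv,z):
    o,r=ray(k,uv); return o+r*((z-o[2])/r[:,2])[:,None]
def pts(k,d,uv):
    uv=np.atleast_2d(np.array(uv,int)); o,r=ray(k,uv); return o+r*d[uv[:,1],uv[:,0]][:,None]
def proj(k,P):
    W=np.linalg.inv(k['M']); p=np.atleast_2d(P)@W[:3,:3].T+W[:3,3]; return p[:,:2]/p[:,2:]*k['f']+[k['cx'],k['cy']]
def cloud(k,d):
    v,u=np.mgrid[:d.shape[0],:d.shape[1]]; P=pts(k,d,np.c_[u.ravel(),v.ravel()]).reshape(*d.shape,3); P[d==0]=np.nan; return P
def save(im,n): cv2.imwrite('pics/'+n,im[...,::-1])
E
python3 - <<'E'
from h import *
s=bot.read_state(); print({k:np.round(v,3) for k,v in s.items()})
for n in('scene','side','wrist'):
    im,d,k=cam(n); save(im,n+'0.png'); print(n,k['f'],k['cx'],k['cy'],k['M'].round(3).tolist(),(d==0).mean())
    np.savez('pics/'+n+'0.npz',im=im,d=d,**k)
a=[cv2.imread(f'pics/{n}0.png') for n in('scene','side')]
E
```

```text
{'time': np.float64(0.0), 'q': array([ 1.313,  0.265,  1.605, -0.   ,  1.274, -0.037]), 'joint_vel': array([ 0.002, -0.001, -0.   ,  0.001, -0.001, -0.002]), 'joint_torque': array([-1.0000e-03, -5.1512e+01, -3.6732e+01, -0.0000e+00,  1.3000e-02,
        0.0000e+00]), 'tool_pos': array([0.148, 0.658, 0.23 ]), 'tcp_rot': array([-0.346, -3.122,  0.004]), 'wrist_force': array([-0.308, -0.414,  0.047]), 'torque': array([-0.02 ,  0.022,  0.003]), 'grip_force': np.float64(0.0), 'width': np.float64(0.996)}
scene 414.62831902663055 247.123777392825 194.15759276030485 [[0.488, 0.712, -0.505, 1.155], [0.873, -0.402, 0.276, -0.366], [-0.006, -0.576, -0.818, 1.102], [0.0, 0.0, 0.0, 1.0]] 0.003946940104166667
side 442.38186996730633 248.86378754422668 188.43874605059892 [[-0.941, -0.192, 0.277, 0.154], [-0.337, 0.592, -0.732, 0.997], [-0.023, -0.783, -0.622, 0.917], [0.0, 0.0, 0.0, 1.0]] 0.004053751627604167
wrist 332.82232692111126 252.69988950748223 191.9805790126075 [[0.217, 0.939, 0.267, 0.081], [0.976, -0.209, -0.06, 0.675], [-0.001, 0.273, -0.962, 0.374], [0.0, 0.0, 0.0, 1.0]] 0.004191080729166667
```

View pics/scene0.png

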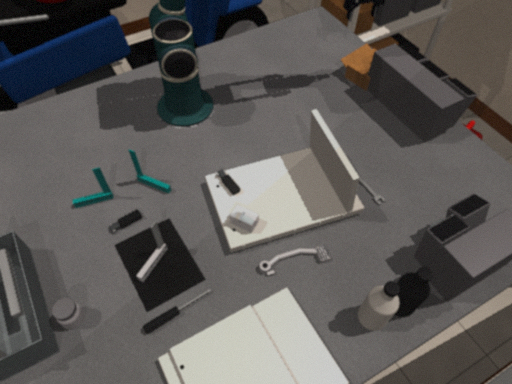

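View pics/side0.png

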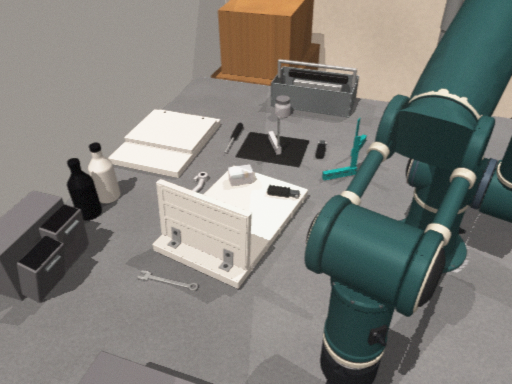

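The scene picture shows three square-like shapes: a bare aluminium one on the black mat (152,260), with its blade up to about (158,228), and two turquoise ones on the table at (95,190) and (150,178). The one on the mat fits, since it is aluminium and steel on the rubber mat. The shelf board is at about (280,195) and the panel at (333,160). The side view agrees: square (275,140), panel (203,225).

```bash
cat > load.py <<'E'
from h import *
def load(n):
    z=np.load('pics/'+n+'.npz'); return z['im'],z['d'],{k:z[k] for k in('f','cx','cy','M')}
E
python3 - <<'E'
from load import *
im,d,k=load('scene0'); P=cloud(k,d)
c=im[150:330,60:230]; c=cv2.resize(c,None,fx=3.3,fy=3.3,interpolation=cv2.INTER_CUBIC); save(c,'crop1.png')
hsv=cv2.cvtColor(im,cv2.COLOR_RGB2HSV); V=hsv[...,2]
print('table z',np.nanmedian(P[300:320,60:90,2]), 'tblV',V[210:220,190:200].mean(),'matV',np.median(V[270:280,175:185]))
# mat
roi=np.zeros(V.shape,np.uint8); roi[210:315,105:215]=1
m=((V<38)&(roi>0)).astype(np.uint8); m=cv2.morphologyEx(m,cv2.MORPH_CLOSE,np.ones((9,9)))
cs=max(cv2.findContours(m,0,2)[0],key=cv2.contourArea)[:,0]
W=onz(k,cs,.004)[:,:2]; r=cv2.minAreaRect((W*1000).astype(np.float32)); print('mat',r)
# square by height inside mat roi
for lo,hi in((.015,.04),(.05,.2)):
    q=(P[...,2]>lo)&(P[...,2]<hi)&(roi>0); Q=P[q]; v,u=np.nonzero(q); print(lo,len(Q),Q.min(0).round(3),Q.max(0).round(3),np.median(Q,0).round(3),(u.min(),u.max(),v.min(),v.max()))
    if len(Q)>20: print(cv2.minAreaRect((Q[:,:2]*1000).astype(np.float32)))
# shelf board top
B=np.abs(P[...,2]-.04)<.006; B&=(hsv[...,1]<60)&(V>70); B[:, :195]=0; B[:140]=0; B[260:]=0; B[:,370:]=0
n,l,st,_=cv2.connectedComponentsWithStats(cv2.morphologyEx(B.astype(np.uint8),cv2.MORPH_OPEN,np.ones((3,3))))
i=1+st[1:,4].argmax(); Q=P[l==i]; print('board',len(Q),st[i],np.median(Q[:,2]),cv2.minAreaRect((Q[:,:2]*1000).astype(np.float32)))
print(cv2.boxPoints(cv2.minAreaRect((Q[:,:2]*1000).astype(np.float32))))
E
```

```text
table z 0.05599866033130274 tblV 106.75 matV 26.0
mat ((583.7232055664062, -336.34326171875), (286.9656677246094, 175.6240997314453), 2.2793140411376953)
0.015 741 [ 0.369 -0.423  0.015] [ 0.735 -0.246  0.04 ] [ 0.551 -0.358  0.024] (np.int64(109), np.int64(210), np.int64(210), np.int64(314))
((549.0487060546875, -345.9422607421875), (365.9599609375, 139.1975860595703), 10.069541931152344)
0.05 153 [ 0.526 -0.321  0.05 ] [ 0.541 -0.301  0.157] [ 0.535 -0.312  0.109] (np.int64(151), np.int64(162), np.int64(222), np.int64(246))
((533.1043701171875, -311.090576171875), (5.86193323135376, 23.60944366455078), 30.593971252441406)
board 7804 [ 206  148  141  101 7804] 0.04109784222318991 ((537.091064453125, 65.43818664550781), (371.72607421875, 286.0989074707031), 79.68309783935547)
[[ 363.06775  -91.80078]
 [ 644.5411  -143.03894]
 [ 711.1144   222.67715]
 [ 429.64105  273.9153 ]]
```

View pics/crop1.png

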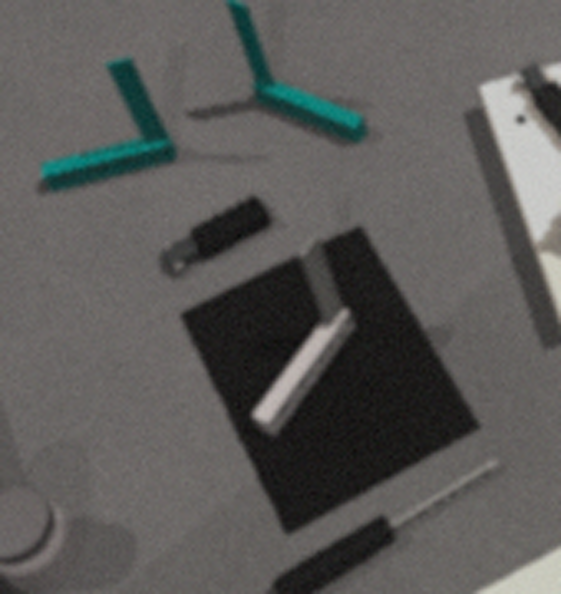

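The crop confirms the aluminium square on the mat: stock from crop (265,420) to (345,320), blade rising at the latter end. The turquoise ones lie on the table.

```bash
python3 - <<'E'
from load import *
im,d,k=load('scene0'); hsv=cv2.cvtColor(im,cv2.COLOR_RGB2HSV); V=hsv[...,2]
m=np.zeros(V.shape,np.uint8); m[240:285,130:172]=(V[240:285,130:172]>110)
c=max(cv2.findContours(m,0,2)[0],key=cv2.contourArea)[:,0]
r=cv2.minAreaRect((onz(k,c,.032)[:,:2]*1000).astype(np.float32)); print('stock top',r,cv2.boxPoints(r).round(0).tolist())
# board edges: top mask rays on z=.04
m=np.zeros(V.shape,np.uint8); R=(slice(140,260),slice(198,365)); m[R]=((V[R]>120)&(hsv[R][...,1]<70))
m=cv2.morphologyEx(m,cv2.MORPH_OPEN,np.ones((3,3)))
save(np.hstack([im[130:260,190:380],np.repeat(m[130:260,190:380,None]*255,3,2)]).repeat(2,0).repeat(2,1),'mask.png')
P=cloud(k,d)
q=(np.abs(P[...,2]-.041)<.004); q[:, :198]=0;q[:,365:]=0;q[:140]=0;q[262:]=0
Q=P[q]; ya=np.array([.179,.984]);ya/=np.hypot(*ya); xa=np.array([ya[1],-ya[0]])
# panel points inner face from scene
q2=(P[...,2]>.06)&(P[...,2]<.23); q2[:, :290]=0;q2[:,362:]=0;q2[:100]=0;q2[215:]=0
Q=P[q2]; o=np.array([.536,.0597])
L=np.c_[(Q[:,:2]-o)@xa,(Q[:,:2]-o)@ya,Q[:,2]]
for z in np.arange(.07,.22,.03):
    s=L[np.abs(L[:,2]-z)<.01]; print(z,len(s),np.percentile(s[:,1],[5,25,50,75,95]).round(4),np.percentile(s[:,0],[1,99]).round(3))
s=bot.read_state(); R=cv2.Rodrigues(np.array(s['tcp_rot'],float))[0]; print(R.round(3))
t=R.T@(np.array([.55,-.35,.33])-s['tool_pos']);print(t.round(4))
E
```

```text
stock top ((558.3589477539062, -354.30804443359375), (18.25445556640625, 119.20027160644531), 32.561912536621094) [[519.0, -309.0], [583.0, -409.0], [598.0, -400.0], [534.0, -299.0]]
0.07 189 [0.1857 0.1866 0.1873 0.1881 0.1967] [-0.136  0.142]
0.1 198 [0.1824 0.1834 0.1843 0.1851 0.192 ] [-0.131  0.142]
0.13 208 [0.1795 0.1805 0.1812 0.1819 0.1898] [-0.132  0.142]
0.16 213 [0.1764 0.1775 0.1783 0.1792 0.1848] [-0.134  0.142]
0.19 241 [0.1734 0.1743 0.1752 0.1759 0.1835] [-0.135  0.142]
[[-0.976  0.219 -0.   ]
 [ 0.219  0.976 -0.002]
 [ 0.    -0.002 -1.   ]]
[-0.6133 -0.8957 -0.0982]
```

View pics/mask.png

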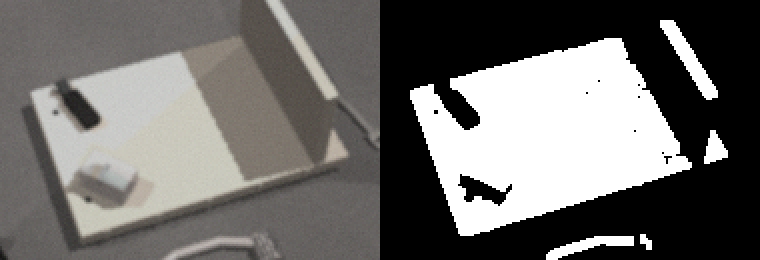

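The mask shows the board top with its bare end from (412,92) to (462,235) and the dark panel's foot on the right. The panel leans about 0.1 rad. I'll raise the arm and move over the shelf to look from near.

>>> jog_arm(motion=[[1, 0, 0, -30, 0], [1, 0, 0, -35, 0], [1, 0, 0, -35, 0], [1, -20, -20, -35, 0], [1, -26, -25, -35, 0], [1, -26, -25, 0, 0], [1, -26, -25, 0, 0], [1, -26, -25, 0, 0], [1, -26, -25, 0, 0], [1, -26, -25, 0, 0]])

```text
time: 0.98
tool_pos: [0.2783, 0.4594, 0.3924]
tcp_rot: [-0.345, -3.123, 0.0]
wrist_force: [1.3, 0.4, 0.4]
width: 1.001
grip_force: 0.0
```

>>> jog_arm(motion=[[1, -26, -25, 0, 0], [1, -26, -25, 0, 0], [1, -26, -25, 0, 0], [1, -26, -25, 0, 0], [1, -26, -25, 0, 0], [1, -26, -25, 0, 0], [1, -26, -25, 0, 0], [1, -26, -25, 0, 0], [1, -26, -25, 0, 0], [1, -26, -25, 0, 7]])

```text
time: 1.82
tool_pos: [0.4772, 0.1585, 0.3926]
tcp_rot: [-0.537, -3.095, -0.0]
wrist_force: [0.2, 1.8, -0.8]
width: 1.0
grip_force: 0.0
```

>>> jog_arm(motion=[[1, -26, -25, 0, 7], [1, -26, -25, 0, 7], [1, -26, -25, 0, 7], [1, 0, 0, 0, 7], [1, 0, 0, 0, 7], [1, 0, 0, 0, 7], [1, 0, 0, 0, 3], [1, 0, 0, 0, 0], [1, 0, 0, 0, 0]])

```text
time: 2.57
tool_pos: [0.5125, 0.0586, 0.3924]
tcp_rot: [-1.677, -2.656, 0.0]
wrist_force: [-0.7, 0.5, 0.4]
width: 1.001
grip_force: 0.0
```

```bash
python3 - <<'E'
from h import *
im,d,k=cam('wrist'); save(im,'w1.png'); np.savez('pics/w1.npz',im=im,d=d,**k)
s=bot.read_state(); print(s['time'],np.round(s['tool_pos'],4),np.round(s['tcp_rot'],4),np.round(s['q'],3),np.round(s['wrist_force'],2)); print(k['M'].round(3))
E
```

```text
2.6167 [0.5125 0.0588 0.3925] [-1.6773e+00 -2.6560e+00  4.0000e-04] [ 0.066 -0.099  1.704 -0.     1.536 -0.378] [ 0.67 -0.64 -0.36]
[[ 0.902  0.415  0.118  0.483]
 [ 0.431 -0.868 -0.245  0.123]
 [ 0.001  0.272 -0.962  0.536]
 [ 0.     0.     0.     1.   ]]
```

View pics/w1.png

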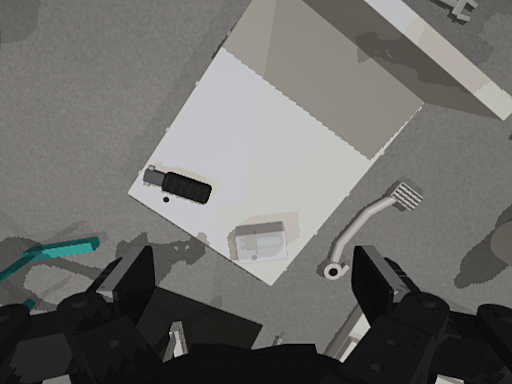

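The wrist view shows the board: bare end (128,193)–(272,286), right edge to (425,105), footpeg (185,186), bulb case (262,242), panel at upper right. I'll fit board edges and the panel plane by depth.

```bash
cat > shelf.py <<'E'
from load import *
def fit(im,d,k,o=np.array([.536,.0597]),th=np.arctan2(.984,.179)):
    P=cloud(k,d); V=cv2.cvtColor(im,cv2.COLOR_RGB2HSV)[...,2]; v,u=np.mgrid[:384,:512]
    for it in range(3):
        ya=np.array([np.cos(th),np.sin(th)]); xa=np.array([ya[1],-ya[0]])
        L=np.stack([(P[...,:2]-o)@xa,(P[...,:2]-o)@ya,P[...,2]],-1)
        b=np.abs(L[...,2]-.04)<.006; z0=np.median(L[b][:,2])
        t=((np.abs(L[...,2]-.04)<.008)).astype(np.uint8); t=cv2.morphologyEx(t,cv2.MORPH_CLOSE,np.ones((3,3)))
        e={}
        # extreme points in strips, pixel-edge on board top
        def ext(ax,sgn,lo,hi):
            A=L[t>0]; out=[]
            for c in np.arange(lo,hi,.008):
                s=A[np.abs(A[:,1-ax]-c)<.004]; s=s[np.abs(s[:,ax])<(.16 if ax==0 else .25)]
                if len(s)>8: out.append((c,np.sort(s[:,ax]*sgn)[-3:].mean()*sgn))
            o_=np.array(out); p=np.polyfit(o_[:,0],o_[:,1],1); r=o_[:,1]-np.polyval(p,o_[:,0]); g=np.abs(r)<2*np.median(np.abs(r))+1e-4
            return np.polyfit(o_[g,0],o_[g,1],1),r[g].std(),len(o_)
        xm,xp,yb=ext(0,-1,-.16,.05),ext(0,1,-.16,.12),ext(1,-1,-.12,.12)
        dth=-(xm[0][0]+xp[0][0])/2  # board's axis dx/dy
        o=o+xa*(xm[0][1]+xp[0][1])/2+ya*(yb[0][1]+.18); th=th+dth
        print('z0',z0.round(4),'xm',xm,'xp',xp,'yb',yb,'th',np.degrees(th),'o',o)
    return o,th,z0
def panel(d,k,o,th):
    P=cloud(k,d); ya=np.array([np.cos(th),np.sin(th)]); xa=np.array([ya[1],-ya[0]])
    L=np.stack([(P[...,:2]-o)@xa,(P[...,:2]-o)@ya,P[...,2]],-1)
    s=L[(L[...,2]>.055)&(L[...,2]<.2)&(np.abs(L[...,0])<.13)&(L[...,1]>.15)&(L[...,1]<.205)]
    for _ in range(5):
        A=np.c_[np.ones(len(s)),s[:,2]-.04,s[:,0]]; p=np.linalg.lstsq(A,s[:,1],rcond=None)[0]; r=s[:,1]-A@p; s=s[np.abs(r)<max(.0015,2.5*np.median(np.abs(r)))]
    print('panel foot y %.4f lean %.4f yaw %.4f n %d'%(p[0],-p[1],p[2],len(s))); return p
E
python3 - <<'E'
from shelf import *
a=load('w1'); o,th,z=fit(*a); panel(a[1],a[2],o,th)
b=load('scene0'); panel(b[1],b[2],o,th)
E
```

```text
z0 0.0408 xm (array([ 0.00079767, -0.13893133]), np.float64(0.00036051960096486767), 27) xp (array([0.0031173 , 0.13917206]), np.float64(0.0006722714726737747), 35) yb (array([-0.00054001, -0.17564914]), np.float64(0.0002002758521704988), 30) th 79.5778740356459 o [0.53689711 0.06395907]
z0 0.0408 xm (array([-0.00246947, -0.13917734]), np.float64(0.00029330488974424723), 27) xp (array([-0.00019741,  0.1390929 ]), np.float64(0.0007137509424520895), 35) yb (array([ 0.00134841, -0.17999514]), np.float64(0.00018981538556892024), 30) th 79.6542744867344 o [0.53685647 0.06397149]
z0 0.0408 xm (array([-0.00114252, -0.13913595]), np.float64(0.00029358858624032425), 27) xp (array([0.00134561, 0.13915563]), np.float64(0.000722857806890432), 35) yb (array([ 8.32433881e-05, -1.80005084e-01]), np.float64(0.0002000757779068204), 30) th 79.64845630719536 o [0.53686524 0.06396472]
panel foot y 0.1879 lean 0.1021 yaw 0.0005 n 5154
panel foot y 0.1858 lean 0.1000 yaw -0.0017 n 1199
```

```bash
python3 - <<'E'
from h import *
im,d,k=cam('scene'); s=bot.read_state(); R=cv2.Rodrigues(np.array(s['tcp_rot'],float))[0]
T=np.array(bot.get_calibration('wrist')['tool_from_camera']); print(T.round(4))
pc=R@T[:3,3]+s['tool_pos']; uv=proj(k,[pc,s['tool_pos']]); print(uv)
u,v=uv[0].astype(int); c=im[max(0,v-70):v+70,max(0,u-80):u+80]; save(cv2.resize(c,None,fx=4,fy=4,interpolation=2),'grip.png'); print(max(0,v-70),max(0,u-80))
E
```

```text
[[ 0.0018 -0.9622 -0.2725  0.0703]
 [ 1.      0.0015  0.0014  0.0011]
 [-0.001  -0.2725  0.9622 -0.1435]
 [ 0.      0.      0.      1.    ]]
[[292.69254468  39.85903334]
 [272.39120888 105.10059774]]
0 212
```

View pics/grip.png

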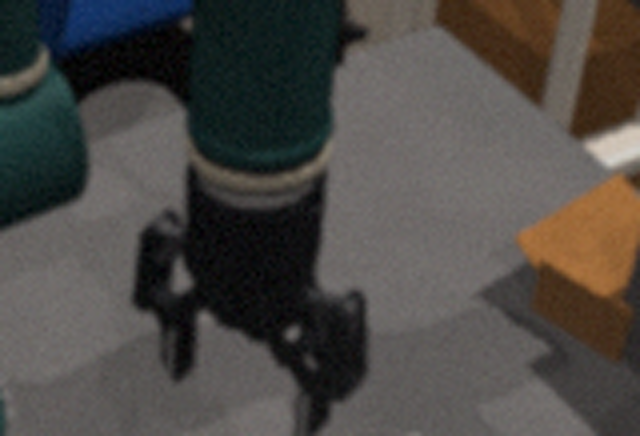

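The crop shows the bare gripper under the flange (crop 190–330 wide) with no camera body sticking out at (323,160), so the blade will clear. Moving over the square.

>>> jog_arm(motion=[[1, 0, 0, 0, -7], [1, -33, -15, 12, 0], [1, -33, -15, 12, 0], [1, -33, -15, 12, 0], [1, -33, -15, 12, 0], [1, -33, -15, 12, 0], [1, -33, -15, 12, 0], [1, -33, -15, 12, 0], [1, -33, -15, 12, 0], [1, -33, -15, 12, 0]])

```text
time: 3.5
tool_pos: [0.5575, -0.266, 0.2841]
tcp_rot: [1.513, 2.753, 0.0]
wrist_force: [0.3, 0.2, -0.2]
width: 0.997
grip_force: 0.0
```

>>> jog_arm(motion=[[1, -33, -15, 12, 0], [1, -33, -15, 12, 0], [1, -33, -15, 12, 0], [1, 0, 0, 0, 0], [1, 0, 0, 0, 0], [1, 0, 0, 0, 0]])

```text
time: 4.0
tool_pos: [0.5724, -0.3718, 0.2483]
tcp_rot: [-1.514, -2.751, -0.001]
wrist_force: [-0.1, 0.4, -0.0]
width: 1.002
grip_force: 0.0
```

```bash
python3 - <<'E'
from h import *
im,d,k=cam('wrist'); save(im,'w2.png'); np.savez('pics/w2.npz',im=im,d=d,**k)
s=bot.read_state(); print(s['time'],np.round(s['tool_pos'],4),np.round(s['tcp_rot'],4),np.round(s['q'],3))
P=cloud(k,d)
for lo,hi in((.024,.042),(.06,.17)):
    q=(P[...,2]>lo)&(P[...,2]<hi)&(np.abs(P[...,0]-.558)<.09)&(np.abs(P[...,1]+.354)<.09); n,l,st,_=cv2.connectedComponentsWithStats(q.astype(np.uint8))
    for i in range(1,n):
        if st[i,4]>60: Q=P[l==i]; r=cv2.minAreaRect((Q[:,:2]*1000).astype(np.float32)); print(lo,st[i],np.median(Q[:,2]).round(4),r,cv2.boxPoints(r).round(1).tolist())
E
```

```text
4.05 [ 0.5727 -0.3713  0.2491] [1.5133e+00 2.7529e+00 7.0000e-04] [-0.612  0.268  1.566  0.     1.307 -1.178]
0.024 [ 244   84   16  112 1567] 0.0328 ((559.3936157226562, -351.07305908203125), (15.765365600585938, 119.22380065917969), 32.11653518676758) [[521.0, -304.79998779296875], [584.4000244140625, -405.79998779296875], [597.7999877929688, -397.3999938964844], [534.4000244140625, -296.3999938964844]]
0.06 [248  77   5  33 145] 0.1549 ((532.8349609375, -310.1300964355469), (2.777134656906128, 20.970380783081055), 32.42789077758789) [[526.0, -302.0], [537.2999877929688, -319.70001220703125], [539.5999755859375, -318.20001220703125], [528.4000244140625, -300.5]]
```

View pics/w2.png

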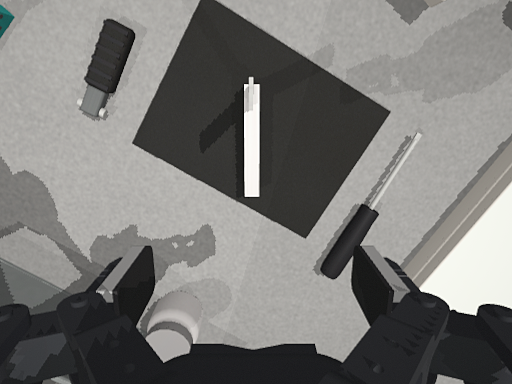

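The wrist view shows the square at (251,140), with the blade end up at (251,85). The screwdriver at (350,240) and the jar at (172,320) are well beside the finger path. Descending half open.

>>> jog_arm(motion=[[0, -2, 0, 28, 0.3], [0, 0, 0, 30, 0], [0, 0, 0, 30, 0], [0, 0, 0, 30, 0], [0, 0, 0, 30, 0], [0, 0, 0, 30, 0], [0, 0, 0, 25, 0], [0, 0, 0, 20, 0], [0, 0, 0, 14, 0], [0, 0, 0, 0, 0]], force=80)

```text
time: 4.88
tool_pos: [0.572, -0.371, 0.009]
tcp_rot: [-1.517, -2.745, -0.001]
wrist_force: [-0.1, 0.2, -0.6]
width: 0.505
grip_force: 0.0
```

>>> jog_arm(motion=[[0, 0, 0, 0, 0], [-1, 0, 0, 0, 0], [-1, 0, 0, 0, 0], [-1, 0, 0, 0, 0], [-1, 0, 0, 0, 0], [-1, 0, 0, 0, 0], [-1, 0, 0, 0, 0], [-1, 0, 0, 0, 0], [-1, 0, 0, 0, 0]])

```text
time: 5.63
tool_pos: [0.5752, -0.3751, 0.0146]
tcp_rot: [1.52, 2.744, -0.001]
wrist_force: [-0.8, 0.8, 6.3]
width: 0.162
grip_force: 80.7
```

>>> jog_arm(motion=[[-1, 0, 0, 0, 0], [-1, 0, 0, 0, 0]])

```text
time: 5.8
tool_pos: [0.5752, -0.3751, 0.0146]
tcp_rot: [1.52, 2.744, -0.001]
wrist_force: [-0.5, 0.5, 7.1]
width: 0.163
grip_force: 80.7
```

```bash
python3 - <<'E'
from h import *
s=bot.read_state(); print({k:np.round(v,3).tolist() for k,v in s.items()})
E
```

```text
{'time': 5.8, 'q': [-0.614, 0.477, 1.745, 0.0, 0.915, -1.173], 'joint_vel': [-0.001, 0.001, 0.001, -0.0, -0.001, 0.001], 'joint_torque': [-0.051, -52.155, -28.126, 0.068, -0.293, 0.064], 'tool_pos': [0.575, -0.375, 0.015], 'tcp_rot': [1.52, 2.744, -0.001], 'wrist_force': [-0.513, 0.526, 7.094], 'torque': [0.021, 0.177, 0.062], 'grip_force': 80.723, 'width': 0.163}
```

>>> jog_arm(motion=[[-1, 0, 0, -3, 0], [-1, 0, 0, -5, 0], [-1, 0, 0, -10, 0], [-1, 0, 0, -20, 0], [-1, 0, 0, -30, 0], [-1, 0, 0, -30, 0], [-1, 0, 0, -30, 0], [-1, 0, 0, -20, 0], [-1, 0, 0, 0, 0], [-1, 0, 0, 0, 0]], force=100)

```text
time: 6.63
tool_pos: [0.5744, -0.3744, 0.1616]
tcp_rot: [1.52, 2.745, -0.001]
wrist_force: [-0.9, -0.5, -2.8]
width: 0.163
grip_force: 97.7
```

```bash
cat > sq.py <<'E'
from h import *
def sq(tag=None):
    s=bot.read_state(); im,d,k=cam('wrist'); R=cv2.Rodrigues(np.array(s['tcp_rot'],float))[0]; p=np.array(s['tool_pos'])
    if tag: save(im,tag+'.png')
    P=cloud(k,d); L=(P-p)@R   # tool coords
    m=(np.abs(L[...,1])<.03)&(L[...,0]>.015)&(L[...,0]<.11)&(L[...,2]<.0)&(L[...,2]>-.16)
    S=L[m&(L[...,2]>-.035)]; B=L[m&(L[...,2]<-.08)]
    print('t',s['time'],'tcp',p.round(4),'toolx deg',np.degrees(np.arctan2(R[1,0],R[0,0])).round(2),'F',np.round(s['wrist_force'],2),'M',np.round(s['torque'],2),'grip',s['grip_force'],'tilt',R[:,2].round(4))
    if len(S)>30:
        t=S[np.abs(S[:,2]-np.median(S[:,2]))<.004]; c=np.polyfit(t[:,0],t[:,2],1); y=np.polyfit(t[:,0],t[:,1],1)
        print('stock n',len(t),'x',t[:,0].min().round(4),t[:,0].max().round(4),'top z@0 %.4f'%c[1],'pitch %.4f'%c[0],'y@0 %.4f yawslope %.4f'%(y[1],y[0]))
    if len(B)>5: print('blade n',len(B),'x',np.percentile(B[:,0],[2,98]).round(4),'y',np.median(B[:,1]).round(4),'z',np.percentile(B[:,2],[2,98]).round(4))
    return im,d,k
E
python3 -c "
from sq import *
sq('w3')"
```

```text
t 6.6333 tcp [ 0.5744 -0.3744  0.1616] toolx deg 122.05 F [-0.89 -0.5  -2.84] M [-0.1  -0.   -0.03] grip 97.67662525177002 tilt [ 0.0031 -0.0021 -1.    ]
stock n 7845 x 0.015 0.0881 top z@0 -0.0181 pitch -0.0019 y@0 0.0014 yawslope -0.0112
blade n 6343 x [0.0167 0.0833] y 0.0005 z [-0.095  -0.0803]
```

View pics/w3.png

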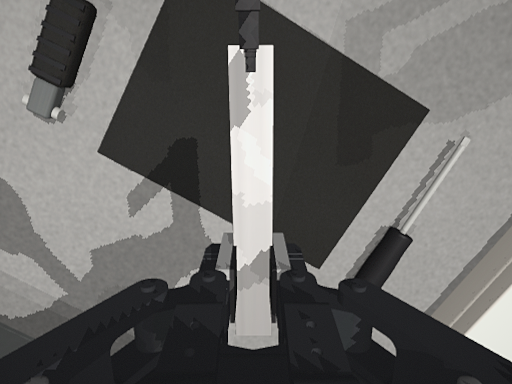

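The picture shows the stock held centrally (250,45–330) and straight, blade end up at (248,20). Held level with TCP 10 mm above the underside and the heel 88 mm ahead of the TCP. Turn and carry it to the shelf.

>>> jog_arm(motion=[[-1, 0, 0, 0, 5], [-1, 0, 0, 0, 6], [-1, 0, 0, 0, 7], [-1, 0, 0, 0, 7], [-1, 0, 0, 0, 7], [-1, 0, 0, 0, 6], [-1, 0, 0, 0, 4.4], [-1, 20, -5, 0, 0], [-1, 30, -7, 0, 0], [-1, 35, -8, 0, 0]])

```text
time: 7.52
tool_pos: [0.5669, -0.2862, 0.1558]
tcp_rot: [-2.411, -2.006, 0.004]
wrist_force: [-0.0, 0.9, -2.2]
width: 0.163
grip_force: 97.6
```

>>> jog_arm(motion=[[-1, 35, -8, 0, 0], [-1, 35, -8, 0, 0], [-1, 35, -8, 0, 0], [-1, 35, -8, 0, 0], [-1, 35, -8, 0, 0], [-1, 35, -8, 0, 0], [-1, 35, -8, 0, 0], [-1, 35, -9, 0, 0], [-1, 35, -9, 0, 0], [-1, 30, -9, 0, 0]])

```text
time: 8.35
tool_pos: [0.5467, 0.0697, 0.1564]
tcp_rot: [-2.41, -2.01, 0.007]
wrist_force: [0.7, -0.3, -2.3]
width: 0.159
grip_force: 97.7
```

>>> jog_arm(motion=[[-1, 25, -9, 0, 0], [-1, 20, -7, 0, 0], [-1, 10, -5, 0, 0], [-1, 0, 0, 0, 0], [-1, 0, 0, 0, 0], [-1, 0, 0, 0, 0]])

```text
time: 8.85
tool_pos: [0.5381, 0.1245, 0.1585]
tcp_rot: [-2.413, -2.011, 0.004]
wrist_force: [0.1, -0.3, -2.4]
width: 0.158
grip_force: 97.7
```

```bash
python3 - <<'E'
from sq import *
from shelf import panel
im,d,k=sq('w4')
o=np.array([.5369,.0640]); th=np.radians(79.65)
s=bot.read_state(); R=cv2.Rodrigues(np.array(s['tcp_rot'],float))[0]; h=np.array(s['tool_pos'])+R@[.088,0,.010]
ya=np.array([np.cos(th),np.sin(th)]); xa=np.array([ya[1],-ya[0]]); print('heel shelf',((h[:2]-o)@xa).round(4),((h[:2]-o)@ya).round(4),h[2].round(4))
P=cloud(k,d); L=np.stack([(P[...,:2]-o)@xa,(P[...,:2]-o)@ya,P[...,2]],-1)
b=L[(np.abs(L[...,2]-.04)<.006)&(np.abs(np.abs(L[...,0])-.08)<.04)&(L[...,1]>.0)&(L[...,1]<.18)]; print('board z',len(b),np.median(b[:,2]).round(4))
im,d,k=cam('scene'); save(cv2.resize(im[60:260,150:400],None,fx=3,fy=3),'s4.png'); panel(d,k,o,th)
im,d,k=cam('side'); np.savez('pics/side4.npz',im=im,d=d,**k)
E
```

```text
t 8.85 tcp [0.5381 0.1245 0.1585] toolx deg 79.64 F [ 0.1  -0.3  -2.41] M [-0.11  0.05  0.02] grip 97.69087672233582 tilt [-0.002  -0.0011 -1.    ]
stock n 7904 x 0.015 0.0886 top z@0 -0.0181 pitch -0.0020 y@0 0.0003 yawslope -0.0115
blade n 6331 x [0.0172 0.0838] y -0.0005 z [-0.095  -0.0804]
heel shelf -0.0093 0.1476 0.1488
board z 46637 0.0408
panel foot y 0.1857 lean 0.0998 yaw -0.0015 n 1025
```

View pics/s4.png

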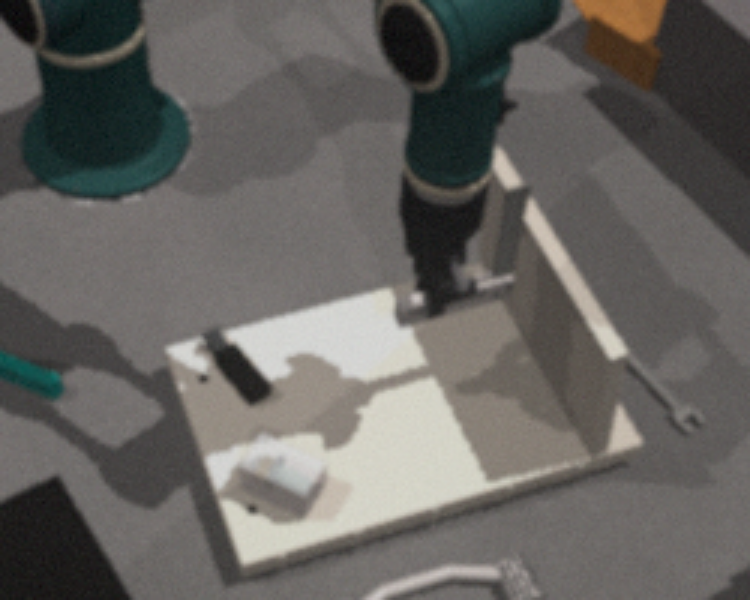

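The scene crop shows the held square above the board, its blade short of the leaning panel, and the footpeg (238,370) and bulb case (280,475) well clear. Lower it.

>>> jog_arm(motion=[[-1, 0, 0, 15, 0.3], [-1, 0, 0, 25, 0], [-1, 0, 0, 25, 0], [-1, 0, 0, 15, 0], [-1, 0, 0, 10, 0], [-1, 0, 0, 5, 0], [-1, 0, 0, 3, 0], [-1, 0, 0, 0, 0], [-1, 0, 0, 0, 0]])

```text
time: 9.75
tool_pos: [0.5397, 0.1256, 0.0628]
tcp_rot: [2.418, 2.005, 0.003]
wrist_force: [-0.7, 0.0, -2.5]
width: 0.158
grip_force: 97.7
```

>>> jog_arm(motion=[[-1, 0, 0, 2, 0], [-1, 0, 0, 2, 0], [-1, 0, 0, 1, 0], [-1, 0, 0, 0, 0], [-1, 0, 0, 0, 0]])

```text
time: 10.17
tool_pos: [0.5386, 0.1256, 0.0568]
tcp_rot: [-2.418, -2.006, -0.0]
wrist_force: [-0.7, -0.5, -2.6]
width: 0.166
grip_force: 97.7
```

>>> jog_arm(motion=[[-1, 0, 0, 2, 0], [-1, 0, 0, 2, 0], [-1, 0, 0, 1, 0], [-1, 0, 0, 0, 0], [-1, 0, 0, 0, 0]])

```text
time: 10.58
tool_pos: [0.5385, 0.1255, 0.0515]
tcp_rot: [-2.418, -2.006, 0.001]
wrist_force: [-0.3, 0.9, -2.0]
width: 0.16
grip_force: 97.7
```

>>> jog_arm(motion=[[-1, 0, 0, 1, 0], [-1, 0, 0, 1, 0], [-1, 0, 0, 0, 0], [-1, 0, 0, 0, 0]])

```text
time: 10.92
tool_pos: [0.5389, 0.1256, 0.0507]
tcp_rot: [2.418, 2.006, 0.0]
wrist_force: [-2.8, -0.8, 6.0]
width: 0.163
grip_force: 98.8
```

>>> jog_arm(motion=[[-1, 3, 0, 0, 0], [-1, 4, 0, 0, 0], [-1, 4, 0, 0, 0], [-1, 3, 0, 0, 0], [-1, 0, 0, 0, 0], [-1, 0, 0, 0, 0]])

```text
time: 11.42
tool_pos: [0.5426, 0.1396, 0.0507]
tcp_rot: [2.417, 2.005, 0.003]
wrist_force: [-1.0, -1.6, 5.7]
width: 0.159
grip_force: 98.9
```

```bash
cat > st.py <<'E'
from sq import *
from shelf import panel
o=np.array([.5369,.0640]); th=np.radians(79.65)
ya=np.array([np.cos(th),np.sin(th)]); xa=np.array([ya[1],-ya[0]])
sq(); s=bot.read_state(); R=cv2.Rodrigues(np.array(s['tcp_rot'],float))[0]; h=np.array(s['tool_pos'])+R@[.088,0,.010]
F=np.array(s['wrist_force']); print('heel shelf',((h[:2]-o)@xa).round(4),((h[:2]-o)@ya).round(4),h[2].round(4),'Fx,Fy shelf',(F[:2]@xa).round(2),(F[:2]@ya).round(2),'Fz',F[2].round(2))
im,d,k=cam('scene'); panel(d,k,o,th)
E
python3 st.py
```

```text
t 11.4167 tcp [0.5426 0.1396 0.0507] toolx deg 79.37 F [-0.98 -1.57  5.74] M [-0.49  0.16  0.  ] grip 98.85160803794861 tilt [ 2.4e-03  2.0e-04 -1.0e+00]
stock n 7902 x 0.015 0.0886 top z@0 -0.0181 pitch -0.0009 y@0 0.0003 yawslope -0.0104
blade n 6370 x [0.0172 0.084 ] y -0.0005 z [-0.095  -0.0804]
heel shelf -0.0076 0.1634 0.0407 Fx,Fy shelf -0.29 -1.04 Fz 6.36
panel foot y 0.1858 lean 0.1006 yaw -0.0011 n 959
```

>>> jog_arm(motion=[[-1, 2, 0, 0, 0], [-1, 2, 0, 0, 0], [-1, 2, 0, 0, 0], [-1, 2, 0, 0, 0], [-1, 2, 0, 0, 0], [-1, 2, 0, 0, 0], [-1, 0, 0, 0, 0], [-1, 0, 0, 0, 0]])

```text
time: 12.18
tool_pos: [0.5445, 0.1502, 0.0507]
tcp_rot: [2.416, 2.005, 0.0]
wrist_force: [-2.2, -6.7, 6.9]
width: 0.16
grip_force: 99.1
```

```bash
python3 st.py
```

```text
t 12.1833 tcp [0.5445 0.1502 0.0507] toolx deg 79.39 F [-2.18 -6.66  6.93] M [-1.04  0.23  0.01] grip 99.08180594444275 tilt [ 0.0017 -0.0016 -1.    ]
stock n 8438 x 0.015 0.099 top z@0 -0.0181 pitch -0.0064 y@0 0.0000 yawslope -0.0041
blade n 6364 x [0.0172 0.0835] y -0.0005 z [-0.095  -0.0804]
heel shelf -0.0076 0.1742 0.0406 Fx,Fy shelf 0.09 -5.57 Fz 7.43
panel foot y 0.1857 lean 0.0860 yaw -0.0003 n 885
```

>>> jog_arm(motion=[[-1, 1.5, 0, 0, 0], [-1, 1.5, 0, 0, 0], [-1, 1.5, 0, 0, 0], [-1, 1.5, 0, 0, 0], [-1, 1.5, 0, 0, 0], [-1, 1.5, 0, 0, 0], [-1, 0, 0, 0, 0], [-1, 0, 0, 0, 0]])

```text
time: 12.95
tool_pos: [0.5462, 0.1591, 0.0508]
tcp_rot: [2.416, 2.005, 0.001]
wrist_force: [-1.6, -6.5, 7.1]
width: 0.157
grip_force: 99.0
```

```bash
python3 st.py
```

```text
t 12.95 tcp [0.5462 0.1591 0.0508] toolx deg 79.38 F [-1.59 -6.49  7.09] M [-1.04  0.2  -0.03] grip 99.03559684753418 tilt [ 0.0017 -0.0014 -1.    ]
stock n 8434 x 0.015 0.0916 top z@0 -0.0181 pitch -0.0065 y@0 0.0002 yawslope -0.0090
blade n 6353 x [0.0172 0.0833] y -0.0005 z [-0.095  -0.0804]
heel shelf -0.0075 0.1832 0.0407 Fx,Fy shelf -0.19 -6.56 Fz 7.42
panel foot y 0.1856 lean 0.0267 yaw 0.0005 n 935
```

>>> jog_arm(motion=[[-1, 1, 0, 0, 0], [-1, 1, 0, 0, 0], [-1, 1, 0, 0, 0], [-1, 0, 0, 0, 0], [-1, 0, 0, 0, 0]])

```text
time: 13.47
tool_pos: [0.5467, 0.162, 0.0507]
tcp_rot: [2.416, 2.005, 0.0]
wrist_force: [-2.3, -7.2, 8.1]
width: 0.159
grip_force: 99.0
```

```bash
python3 st.py
```

```text
t 13.4667 tcp [0.5467 0.162  0.0507] toolx deg 79.38 F [-2.35 -7.15  8.15] M [-1.07  0.19  0.05] grip 99.03988480567932 tilt [ 0.0016 -0.0016 -1.    ]
stock n 8393 x 0.015 0.0892 top z@0 -0.0181 pitch -0.0074 y@0 0.0001 yawslope -0.0065
blade n 6330 x [0.0173 0.0833] y -0.0005 z [-0.095  -0.0804]
heel shelf -0.0075 0.1861 0.0407 Fx,Fy shelf 0.92 -6.76 Fz 7.21
panel foot y 0.1855 lean 0.0051 yaw -0.0007 n 967
```

>>> jog_arm(motion=[[-1, 0.5, 0, 0, 0], [-1, 0.5, 0, 0, 0], [-1, 0, 0, 0, 0], [-1, 0, 0, 0, 0]])

```text
time: 13.9
tool_pos: [0.5467, 0.1621, 0.0508]
tcp_rot: [2.415, 2.005, -0.001]
wrist_force: [-1.6, -9.5, 8.4]
width: 0.161
grip_force: 99.3
```

```bash
python3 st.py
```

```text
t 13.9 tcp [0.5467 0.1621 0.0508] toolx deg 79.39 F [-1.57 -9.49  8.4 ] M [-1.49  0.26  0.05] grip 99.25915718078613 tilt [ 0.0012 -0.0029 -1.    ]
stock n 8367 x 0.015 0.089 top z@0 -0.0181 pitch -0.0085 y@0 0.0002 yawslope -0.0080
blade n 6354 x [0.0171 0.0832] y -0.0005 z [-0.0949 -0.0804]
heel shelf -0.0075 0.1862 0.0406 Fx,Fy shelf 0.09 -9.23 Fz 7.88
panel foot y 0.1856 lean 0.0047 yaw -0.0004 n 947
```

>>> jog_arm(motion=[[-1, 0.5, 0, 0, 0], [-1, 0.5, 0, 0, 0], [-1, 0, 0, 0, 0], [-1, 0, 0, 0, 0], [-1, 0, 0, 0, 0], [-1, 0, 0, 0, 0], [-1, 0, 0, 0, 0], [-1, 0, 0, 0, 0], [-1, 0, 0, 0, 0], [-1, 0, 0, 0, 0]])

```text
time: 14.83
tool_pos: [0.5468, 0.1621, 0.0508]
tcp_rot: [2.414, 2.005, -0.004]
wrist_force: [-1.8, -12.4, 9.8]
width: 0.158
grip_force: 99.4
```

```bash
python3 st.py; python3 - <<'E'
from h import *
im,d,k=cam('side'); save(cv2.resize(im[120:300,120:330],None,fx=3,fy=3),'side5.png')
from shelf import *
im,d,k=cam('wrist'); save(im,'w5.png'); panel(d,k,np.array([.5369,.0640]),np.radians(79.65))
P=cloud(k,d); v,u=np.nonzero
E
```

```text
t 14.8333 tcp [0.5468 0.1621 0.0508] toolx deg 79.41 F [ -1.81 -12.35   9.79] M [-1.99  0.34 -0.  ] grip 99.42027926445007 tilt [ 7.0e-04 -4.4e-03 -1.0e+00]
stock n 8384 x 0.015 0.0889 top z@0 -0.0181 pitch -0.0107 y@0 0.0003 yawslope -0.0102
blade n 6361 x [0.0172 0.083 ] y -0.0005 z [-0.095  -0.0804]
heel shelf -0.0076 0.1863 0.0404 Fx,Fy shelf 1.2 -13.03 Fz 9.69
panel foot y 0.1854 lean 0.0033 yaw 0.0005 n 946
panel foot y 0.1871 lean 0.0063 yaw 0.0004 n 18997Traceback (most recent call last):
  File "<stdin>", line 5, in <module>
TypeError: cannot unpack non-iterable numpy._ArrayFunctionDispatcher object
```

View pics/w5.png

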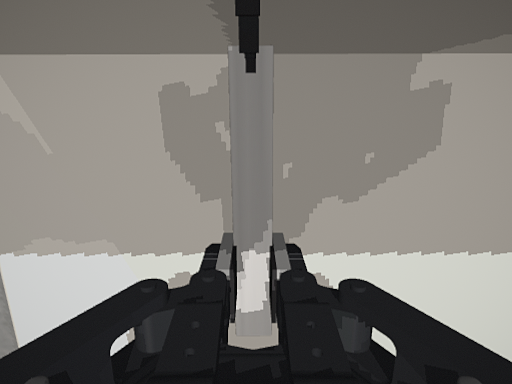

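The view shows the heel meeting the panel foot at (250,50), with the panel line straight and horizontal. Checking the angles of stock, board and panel in one depth frame.

```bash
cat > ang.py <<'E'
from h import *
o=np.array([.5369,.0640]); th=np.radians(79.65); ya=np.array([np.cos(th),np.sin(th)]); xa=np.array([ya[1],-ya[0]])
im,d,k=cam('wrist'); P=cloud(k,d); L=np.stack([(P[...,:2]-o)@xa,(P[...,:2]-o)@ya,P[...,2]],-1)
def rf(a,b):
    for _ in range(4):
        p=np.polyfit(a,b,1); r=np.abs(b-np.polyval(p,a)); g=r<3*np.median(r)+2e-4; a,b=a[g],b[g]
    return p,len(a),r.std()
x,y,z=L[...,0],L[...,1],L[...,2]
m=(np.abs(x+.0075)<.007)&(y>.12)&(y<.16)&(np.abs(z-.069)<.006); print('stock dz/dy',rf(y[m],z[m]))
m=(np.abs(np.abs(x)-.06)<.03)&(y>.1)&(y<.178)&(np.abs(z-.041)<.006); print('board dz/dy',rf(y[m],z[m]))
m=(np.abs(np.abs(x)-.06)<.03)&(y>.17)&(y<.2)&(z>.06)&(z<.17); print('panel dy/dz',rf(z[m],y[m]),z[m].min(),z[m].max())
E
python3 ang.py
```

```text
stock dz/dy (array([0.00512744, 0.06841252]), 3610, np.float64(0.0003319714826537673))
board dz/dy (array([0.00126248, 0.04065957]), 41409, np.float64(0.00033689659933360477))
panel dy/dz (array([-0.00749411,  0.18744925]), 12766, np.float64(7.382906027366925e-05)) 0.06000523904477367 0.12826581547712324
```

>>> jog_arm(motion=[[-1, 0, 0, 0.7, 0], [-1, 0, 0, 0.7, 0], [-1, 0, 0, 0.6, 0], [-1, 0, 0, 0, 0], [-1, 0, 0, 0, 0], [-1, 0, 0, 0, 0], [-1, 0, 0, 0, 0], [-1, 0, 0, 0, 0], [-1, 0, 0, 0, 0], [-1, 0, 0, 0, 0]])

```text
time: 15.92
tool_pos: [0.5468, 0.1622, 0.0506]
tcp_rot: [2.414, 2.005, -0.004]
wrist_force: [-6.9, -14.0, 20.5]
width: 0.158
grip_force: 101.0
```

```bash
python3 ang.py; python3 st.py | grep -E "heel|foot|^t"
```

```text
stock dz/dy (array([0.00317256, 0.06844386]), 3614, np.float64(0.0003255659436850248))
board dz/dy (array([0.00135018, 0.04067803]), 41383, np.float64(0.0003366503916008272))
panel dy/dz (array([-0.003831  ,  0.18732513]), 12861, np.float64(7.592530492024852e-05)) 0.0600040577224307 0.12712971844170115
t 15.9667 tcp [0.5468 0.1622 0.0506] toolx deg 79.41 F [ -6.66 -14.77  21.28] M [-2.31  1.23 -0.06] grip 101.00268602371216 tilt [ 4.0e-04 -4.4e-03 -1.0e+00]
heel shelf -0.0075 0.1863 0.0403 Fx,Fy shelf -4.36 -15.64 Fz 20.51
panel foot y 0.1854 lean -0.0007 yaw -0.0001 n 948
```

>>> jog_arm(motion=[[-1, -0.5, 0, -0.5, 0], [-1, -0.3, 0, -0.5, 0], [-1, 0, 0, 0, 0], [-1, 0, 0, 0, 0], [-1, 0, 0, 0, 0], [-1, 0, 0, 0, 0], [-1, 0, 0, 0, 0], [-1, 0, 0, 0, 0], [-1, 0, 0, 0, 0], [-1, 0, 0, 0, 0]])

```text
time: 16.9
tool_pos: [0.5468, 0.1622, 0.0507]
tcp_rot: [2.415, 2.005, -0.002]
wrist_force: [-3.9, -10.6, 13.2]
width: 0.157
grip_force: 100.0
```

>>> jog_arm(motion=[[-1, 0, 0, 0, 0], [-1, 0, 0, 0, 0], [-1, 0, 0, 0, 0], [-1, 0, 0, 0, 0], [-1, 0, 0, 0, 0], [-1, 0, 0, 0, 0]])

```text
time: 17.4
tool_pos: [0.5468, 0.1622, 0.0507]
tcp_rot: [2.415, 2.005, -0.002]
wrist_force: [-4.1, -10.4, 13.8]
width: 0.158
grip_force: 100.0
```

```bash
python3 ang.py; python3 st.py | grep -E "heel|foot|^t"
```

```text
stock dz/dy (array([0.00133232, 0.06872101]), 3607, np.float64(0.0003298256937029808))
board dz/dy (array([0.00138321, 0.04067357]), 41426, np.float64(0.0003345074131851492))
panel dy/dz (array([-0.00386893,  0.18732817]), 12892, np.float64(7.59364977407069e-05)) 0.06002696941133606 0.12637582225816626
t 17.45 tcp [0.5468 0.1622 0.0507] toolx deg 79.39 F [ -3.29 -10.7   13.94] M [-1.8   0.68  0.02] grip 100.0253427028656 tilt [ 0.0011 -0.0031 -1.    ]
heel shelf -0.0075 0.1863 0.0404 Fx,Fy shelf -2.44 -11.11 Fz 14.64
panel foot y 0.1856 lean 0.0016 yaw 0.0002 n 969
```

Flush on both faces (stock parallel to the board, panel within 0.003 rad). Back off, lift, and return.

>>> jog_arm(motion=[[-1, -2, 0, -1, 0], [-1, -4, 0, -1, 0], [-1, -6, 0, -1, 0], [-1, -8, 0, -2, 0], [-1, -8, 0, -8, 0], [-1, -8, 0, -20, 0], [-1, 0, 0, -30, 0], [-1, 0, 0, -30, 0], [-1, 0, 0, -20, 0], [-1, 0, 0, 0, 0]])

```text
time: 18.38
tool_pos: [0.5429, 0.1288, 0.1678]
tcp_rot: [2.415, 2.002, 0.014]
wrist_force: [1.9, -0.7, -1.7]
width: 0.157
grip_force: 98.0
```

```bash
python3 st.py; python3 - <<'E'
from h import *
s=bot.read_state(); R=cv2.Rodrigues(np.array(s['tcp_rot'],float))[0]
print('to mat spot, tool axes now',(R.T@(np.array([.5744,-.3744,.1616])-s['tool_pos'])*1000).round(1))
E
```

```text
t 18.3833 tcp [0.5429 0.1288 0.1678] toolx deg 79.32 F [ 1.9  -0.66 -1.75] M [-0.11 -0.02  0.01] grip 98.0460512638092 tilt [ 0.01    0.002  -0.9999]
stock n 7907 x 0.015 0.0886 top z@0 -0.0181 pitch -0.0030 y@0 0.0003 yawslope -0.0116
blade n 6345 x [0.0172 0.0838] y -0.0006 z [-0.095  -0.0804]
heel shelf -0.0066 0.1524 0.1552 Fx,Fy shelf -0.3 0.0 Fz -3.35
panel foot y 0.1859 lean 0.0029 yaw -0.0016 n 1181
to mat spot, tool axes now [-487.7  127.2    0.8]
```

>>> jog_arm(motion=[[-1, -15, 3, 0, 0], [-1, -25, 6, 0, 0], [-1, -35, 9, 0, 0], [-1, -35, 9, 0, 0], [-1, -35, 9, 0, 0], [-1, -35, 9, 0, 0], [-1, -35, 9, 0, 0], [-1, -35, 9, 0, 0], [-1, -35, 9, 0, 0], [-1, -35, 9, 0, 0]])

```text
time: 19.32
tool_pos: [0.5576, -0.2019, 0.1585]
tcp_rot: [-2.415, -2.003, 0.004]
wrist_force: [0.7, 0.2, -3.1]
width: 0.159
grip_force: 97.9
```

>>> jog_arm(motion=[[-1, -35, 9, 0, 0], [-1, -35, 9, 0, 0], [-1, -35, 9, 0, 0], [-1, -35, 9, 0, 0], [-1, -20, 7, 0, 0], [-1, -8, 3, 0, 0], [-1, 0, 0, 0, -4], [-1, 0, 0, 0, -6], [-1, 0, 0, 0, -7], [-1, 0, 0, 0, -7]])

```text
time: 20.15
tool_pos: [0.5725, -0.3728, 0.1587]
tcp_rot: [-1.937, -2.467, -0.0]
wrist_force: [-0.1, 0.3, -3.0]
width: 0.16
grip_force: 97.7
```

>>> jog_arm(motion=[[-1, 0, 0, 0, -7], [-1, 0, 0, 20, -7], [-1, 0, 0, 30, -4.7], [-1, 0, 0, 30, 0], [-1, 0, 0, 25, 0], [-1, 0, 0, 15, 0], [-1, 0, 0, 10, 0], [-1, 0, 0, 0, 0], [-1, 0, 0, 0, 0], [-1, 0, 0, 0, 0]])

```text
time: 20.98
tool_pos: [0.5752, -0.3751, 0.0335]
tcp_rot: [1.52, 2.746, -0.0]
wrist_force: [0.3, -0.2, -2.5]
width: 0.158
grip_force: 97.8
```

>>> jog_arm(motion=[[-1, 0, 0, 6, 0], [-1, 0, 0, 5, 0], [-1, 0, 0, 3, 0], [-1, 0, 0, 2, 0], [-1, 0, 0, 1, 0], [-1, 0, 0, 1, 0], [-1, 0, 0, 0, 0], [-1, 0, 0, 0, 0]])

```text
time: 21.65
tool_pos: [0.5737, -0.3743, 0.0147]
tcp_rot: [-1.522, -2.748, -0.0]
wrist_force: [-3.2, 2.7, 5.9]
width: 0.159
grip_force: 98.9
```

>>> jog_arm(motion=[[-1, 0, 0, -1, 0], [-1, 0, 0, -1, 0], [-0.5, 0, 0, 0, 0], [-0.3, 0, 0, 0, 0], [0, 0, 0, 0, 0], [0, 0, 0, 0, 0], [0, 0, 0, 0, 0], [0, 0, 0, 0, 0]])

```text
time: 22.32
tool_pos: [0.574, -0.3744, 0.0158]
tcp_rot: [1.522, 2.748, -0.0]
wrist_force: [-0.4, -0.1, 0.2]
width: 0.496
grip_force: 0.0
```

>>> jog_arm(motion=[[0, 0, 0, -5, 0], [0, 0, 0, -15, 0], [0, 0, 0, -30, 0], [0, 0, 0, -35, 0], [0, 0, 0, -35, 0], [0, 0, 0, -35, 0], [0, 0, 0, -35, 0], [0, 0, 0, -20, 0], [0, 0, 0, 0, 0], [0, 0, 0, 0, 0]])

```text
time: 23.15
tool_pos: [0.5751, -0.3752, 0.2299]
tcp_rot: [1.519, 2.743, -0.001]
wrist_force: [0.2, 0.6, 0.3]
width: 0.498
grip_force: 0.0
```

```bash
python3 - <<'E'
from shelf import *
im,d,k=cam('wrist'); P=cloud(k,d)
for lo,hi in((.024,.042),(.06,.17)):
    q=(P[...,2]>lo)&(P[...,2]<hi)&(np.abs(P[...,0]-.558)<.09)&(np.abs(P[...,1]+.354)<.09); n,l,st,_=cv2.connectedComponentsWithStats(q.astype(np.uint8))
    for i in range(1,n):
        if st[i,4]>60: Q=P[l==i]; print(lo,st[i],np.median(Q[:,2]).round(4),cv2.minAreaRect((Q[:,:2]*1000).astype(np.float32)))
im,d,k=cam('scene'); save(im,'s6.png'); panel(d,k,np.array([.5369,.0640]),np.radians(79.65))
s=bot.read_state(); print(s['time'],s['tool_pos'],s['grip_force'],s['wrist_force'])
E
```

```text
0.024 [ 243   76   17  119 1799] 0.0328 ((559.8154296875, -349.8941955566406), (16.14954376220703, 119.44911193847656), 32.45222473144531)
0.06 [248  65   6  37 179] 0.1548 ((533.6923217773438, -308.6166687011719), (3.131446123123169, 21.43027114868164), 32.054710388183594)
panel foot y 0.1857 lean 0.0008 yaw -0.0007 n 1386
23.25 [ 0.57333823 -0.3739467   0.22533101] 0.0 [ 0.20099497 -0.25616789 -0.45205308]
```

View pics/s6.png

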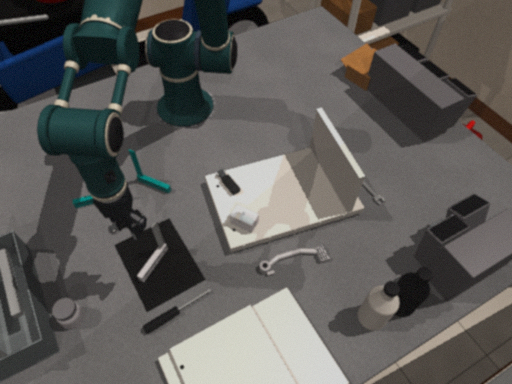

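The picture shows the square standing on the mat at (152,262), the panel (338,160) upright, and the bystanders where they were. Handing in.

```bash
python3 -c "
from workcell import bot
print(bot.finish_job())"
```

```text
the job is handed in; nothing more can be done
None
```

The job is handed in, with no verdict returned: the square was held flush in the corner for over a second, the panel now reads within about 0.003 rad of square, and the square is back on the mat with everything else where it was.

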